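# Free the test coil's rotor with the pull hook

### The arm

A 6-joint arm with a two-finger parallel gripper is mounted at the origin on a cart in front of the work surface, level with it; the furniture and walls round the work are solid. World frame = base frame: x ahead of the robot, y to its left, z up, the work surface at z = 0. Lengths are in m, angles in rad, forces in N, time in s.
With the tool pointing down it reaches from about 0.3 to 0.875 m from the base axis. Payload 6.4 kg.
Tool frame: the origin (TCP) lies midway between the tips of the shut fingers; the grasp point (between the pads) lies 19 mm behind it; z points along the fingers, x is the direction in which the jaws open and shut, and the axes are right-handed (so a half turn about z gives the same grasp; the last joint's range is limited). The gripper opens to 88 mm and grips with 3 to 60 N. Pads are 18 mm wide; open, the fingers measure 123 mm over their backs; the gripper's body (75 mm by 187 mm) begins 45 mm behind the grasp point.
Start: joints at [1.056, 0.181, 1.607, -0, 1.354, -0.206], TCP at [0.175, 0.548, 0.239] pointing down, gripper open.
Joint ranges: [-2.99, 2.99], [-0.89, 2.07], [0.3, 2.58], [-1.14, 4.28], [0, 2.63], [-3.12, 3.12]. Speed limits (rad/s): [2.57, 2.57, 3.01, 3.14, 3.14, 3.14].

### API

Orientations are given as a unit quaternion [w, x, y, z].
In Python, from cell import bot, planner, camera, workorder, spotter gives the robot as it stands. Calls block until the motion is done:
- bot.move_to(position, orientation): joint-space move of the TCP to a pose.
- bot.line_to(position, frame=None, feed=0.15, until_force=None): straight line of the TCP; frame=None keeps the orientation; feed is the mean speed in m/s. With until_force (N) it stops when the force on the tool has changed by that much, and returns True; else False.
- bot.move_j(angles): joint-space move.
- bot.move_gripper(opening, strength=None): opening from 0.0 (shut) to 1.0 (fully open); strength is the grip in N (None keeps the last); returns when the fingers have stopped.
- bot.wait(seconds).
- planner.inverse_kinematics(position, orientation): joint angles nearest the present ones, or None.
- bot.state(): the state.
- camera(name): name is "side" or "top"; returns a dict with "frame" (420x560x3 uint8, blue, green, red), "camera_matrix" (3x3 intrinsics, pixels), "k1" (the pictures are not rectified: a ray, as slopes to the right and down, at radius r is drawn at 1 + k1 r^2 times it, then the intrinsics apply), "R" (3x3) and "t" (3): a world point X has camera coordinates R X + t. Camera axes: x right, y down, z forward; pixel columns grow to the right and rows downward; lengths in m; the calibration is good to about 2 mm. A picture is of the moment at which its call begins. There is no depth.
A pose or a line that the arm cannot do raises bot.Unreachable and nothing moves.
- workorder.job_done(): hands the job in, once; it reports no verdict.
Trained networks look in a picture, given as the dict that the camera call returned (one of the last four; its "shot" number tells which), for a name from the list of things; names that differ only in an ending like _2 or _b are one class to them, and where a whole thing is asked for, a point or a joint stands for the part that bears it (a point fixed in the world has none). Each returns a list of dicts, best first, with "p" (0 to 1); they miss things now and then, are a little off and sometimes report something else, mostly with a low value. They report only what shows in the picture. A call takes as long as a camera call.
- spotter.boxes_of(picture, query): "uv" ([column, row] in pixels, amid what is visible of it).
The state is a dict: "time": time; "joints": joint angles; "joint_velocities": joint speeds; "joint_efforts": joint torques, N m; "tool_pos": TCP position; "orientation": TCP orientation; "wrist_force": force on the tool from outside, world axes, zero at the start; "moment": the same for the moment, N m; "gripper_width": opening from 0.0 (shut) to 1.0 (fully open).
Only numpy, scipy, OpenCV 4.12 (cv2) and the standard library are available. Lean on these libraries where they do the work, as an engineer would, in place of code of your own. Each camera call takes 0.05 s, during which the arm holds its last target. There are 200 camera calls.

### The job

Unlock the coil rotor: take the pull hook from its rest, reach through the opening in the yellow wire guard, hook the red eye of the spring bolt and draw the bolt out gently, only until its catch holds it - feel for the stop and do not strain it. Then unhook, leaving the bolt held out, and lay the pull hook back in its rest the way it lay; only the hook may go to the stand, and the other things stay where they are.

Things in the scene. Friction and masses are not known exactly. Their poses are not given: they have to be found in the camera images.
- coil_stand: Fixed bench stand, base plate 262 x 230 x 12 mm, 271 mm high: a white and orange test coil (211 mm hoop) upright on a spindle, a grey bolt housing before it, all under a guard of yellow 6 mm wires. Origin on the table under the bolt housing; x from the front (robot side) to the back, y left, z up. Bolt axis along x at y = 0, z = 100 mm; housing front face at x = -35 mm, its top at z = 119 mm.
- guard_opening (a point): Middle of the opening in the guard's front plane, at x = -150 mm, y = 0, z = 100 mm of the stand; axes as the stand's. Free of wires 42 mm to each side, down to the base plate and up to 83 mm above this point; behind it the guard's wire roof rises towards the back.
- pull_eye (a point): Centre of the red pull eye on the bolt's front end: a flat horizontal ring of 7 mm bar, 27 mm inside and 41 mm outside diameter; the hook's leg drops through it from above. Bolt home: at x = -75 mm, y = 0, z = 100 mm of the stand; drawn, it moves along the stand's -x.
- lock_bolt (a joint): Draw of the spring bolt (m), 0 = home. A spring (4 to 7 N, plus 1 N friction) pulls it home. Between 19 and 43 mm, set differently each time and hidden, a catch drops behind it (its ramp adds about 1 N over the 18 mm before); 1.5 mm on it meets a stiff buffer, 10 N per mm. Caught, it stays out when let go; if not, it springs home. Do not load bolt or stand above 22 N.
- rotor (a joint): Angle of the coil rotor about its spindle (rad), 0 at the start; it turns easily once the bolt is out and is to be left as it stands.
- pull_hook: Pull hook, 0.16 kg: orange box handle 110 mm long, 20 wide, 24 high, then a black rod 10 mm thick and a steel L-hook. Origin at the middle of the handle on the rod's axis, near the balance point; x along the rod to the hook, z up as it lies. The hook's leg, 8 mm thick, stands 205 mm from the origin along x and points along -z, its tip 28 mm below the rod's axis.
- hook_leg (a point): Middle of the free part of the hook's leg, at x = 205 mm, z = -14 mm of the pull hook.
- hook_rest: Fixed rest of the pull hook: 130 x 70 x 8 mm plate with two black forks at x = -42 and +42 mm, each 9 mm thick, open upwards, flared mouths up to 75 mm high. Origin under the plate's middle, x along the lying hook towards its L end. The handle lies in both forks, its middle 62 mm above the table, 2 mm play at each side; between the forks there is room for the fingers.
- stopwatch: Bystander: round white stopwatch, 76 x 53 x 14 mm, loose on the table at the right. Origin under its middle.
- compass: Bystander: round black pocket compass, 48 mm across, 12 mm high, loose on the table. Origin under its middle.
- spirit_level: Bystander: small white spirit level, 14 x 80 x 14 mm, loose on the table. Origin under its middle.

How it is judged:
On the way, in this order (a step that is already met when the one before it is completed fails the run):
1. the pull hook is lifted out of its rest (z of pull_hook in the frame of hook_rest above 0.1 m), for 0.1 s.
2. the bolt stays out, held by its catch, with the hook off it (value of joint lock_bolt above 0.015 m and contact force between pull_hook and coil_stand below 0.2 N), for 0.5 s.
At the end, for the whole second after the job is handed in: The bolt is out by more than 15 mm and at rest on its catch; the pull hook lies still in both forks of its rest, let go, the same way round as at first, leg down, centred within 12 mm along the rest, 5 mm across it and 4 mm in height (value of joint lock_bolt above 0.015 m and velocity of joint lock_bolt between -0.01 and 0.01 m/s and x of pull_hook in the frame of hook_rest between -0.012 and 0.012 m and y of pull_hook in the frame of hook_rest between -0.005 and 0.005 m and z of pull_hook in the frame of hook_rest between 0.058 and 0.066 m and x of hook_leg in the frame of hook_rest above 0.18 m and z of hook_leg in the frame of hook_rest below 0.06 m and linear speed of pull_hook below 0.02 m/s and contact force between the fingers and pull_hook below 0.1 N); the robot touches nothing.
It fails at once if the pull hook loads the stand or its bolt with more than 22 N (contact force between pull_hook and coil_stand above 22 N).
It fails at once if the arm or its fingers touch the stand (contact force between any of the arm, the fingers and coil_stand above 1 N).
It fails at once if the rotor is turned by more than 0.15 rad (value of joint rotor above 0.15 rad or value of joint rotor below -0.15 rad).
It fails at once if the stopwatch, compass or spirit level is moved by more than 20 mm (distance of any of stopwatch, compass, spirit_level from where it was at the start of the episode above 0.02 m).
It also fails if it takes over 72 s, if anything falls off the work surface, if the arm or the gripper's body presses on something with over 40 N, if the wrist force passes 120 N, or if a joint passes its speed limit or range.

## Working session

There is one attempt and no reset: what is moved stays moved. The work goes in short steps, each a Python script; the robot and the scene stay as the last script left them, time stands still between calls to the robot, and variables do not carry over. Pictures are saved under pics/ and viewed, about 8 in all and at most 12, crops included, and the job is handed in when it is done.

```bash
mkdir -p pics; ls
cat > h.py <<'E'
import numpy as np, cv2
from cell import bot, planner, camera, workorder, spotter
def und(c,uv):
    K=np.array(c["camera_matrix"]);d=np.array([c["k1"],0,0,0,0.])
    return cv2.undistortPoints(np.array([[uv]],float),K,d)[0,0]
def ray(c,uv):
    R=np.array(c["R"]);t=np.array(c["t"]);s=und(c,uv)
    return -R.T@t, R.T@np.array([s[0],s[1],1])
def atz(c,uv,z):
    o,d=ray(c,uv);return o+d*(z-o[2])/d[2]
def proj(c,X):
    K=np.array(c["camera_matrix"]);d=np.array([c["k1"],0,0,0,0.])
    r=cv2.Rodrigues(np.array(c["R"]))[0]
    return cv2.projectPoints(np.array(X,float).reshape(-1,1,3),r,np.array(c["t"],float),K,d)[0][:,0]
E
python3 - <<'E'
from h import *
for n in("top","side"):
    c=camera(n);cv2.imwrite(f"pics/{n}0.png",c["frame"])
    np.save(f"{n}.npy",c,allow_pickle=True)
    o=-np.array(c["R"]).T@np.array(c["t"]);print(n,o,np.array(c["R"])[2])
    for q in["coil_stand","pull_eye","pull_hook","hook_rest","stopwatch","compass","spirit_level","hook_leg"]:
        print(q,[(np.round(b["uv"]),round(b["p"],2)) for b in spotter.boxes_of(c,q)[:3]])
print(bot.state())
E
```

```text
pics
top [0.33132217 0.00886354 1.33990061] [ 0.19334921 -0.00889193 -0.98108971]
coil_stand [(array([319., 174.]), 0.6)]
pull_eye []
pull_hook [(array([202., 248.]), 0.97)]
hook_rest [(array([209., 266.]), 0.57)]
stopwatch [(array([376., 271.]), 0.71)]
compass [(array([256., 239.]), 0.44)]
spirit_level [(array([377., 272.]), 0.54), (array([258., 262.]), 0.44)]
hook_leg [(array([198., 242.]), 0.88), (array([211., 263.]), 0.7)]
side [0.40694972 0.75107437 0.69028032] [ 0.19048078 -0.76987246 -0.60910875]
coil_stand [(array([249., 180.]), 0.87), (array([279., 171.]), 0.56)]
pull_eye [(array([348., 264.]), 0.73), (array([279., 173.]), 0.51)]
pull_hook [(array([313., 297.]), 0.92)]
hook_rest [(array([330., 318.]), 0.81)]
stopwatch [(array([375., 179.]), 0.49)]
compass [(array([312., 263.]), 0.68)]
spirit_level [(array([347., 264.]), 0.58)]
hook_leg [(array([312., 297.]), 0.78)]
{'time': 0.9, 'joints': array([ 1.05573805e+00,  1.80772290e-01,  1.60696435e+00,  4.49940473e-05,
        1.35381728e+00, -2.06309734e-01]), 'joint_velocities': array([-0.00101155,  0.00211515, -0.00011433,  0.00120583, -0.00298189,
        0.00061479]), 'joint_efforts': array([-7.54358680e-04, -4.33830357e+01, -3.42180312e+01,  7.03869341e-02,
        3.07177019e-02,  2.47534507e-05]), 'tool_pos': array([0.17471437, 0.54784657, 0.23874731]), 'orientation': array([-2.79975015e-05,  8.07426721e-01,  5.89967871e-01,  8.59217333e-06]), 'wrist_force': array([-0.50320506, -0.17412448,  0.21687679]), 'moment': array([ 0.01272828,  0.0207057 , -0.04618207]), 'gripper_width': 0.9994818719648763}
```

View pics/top0.png

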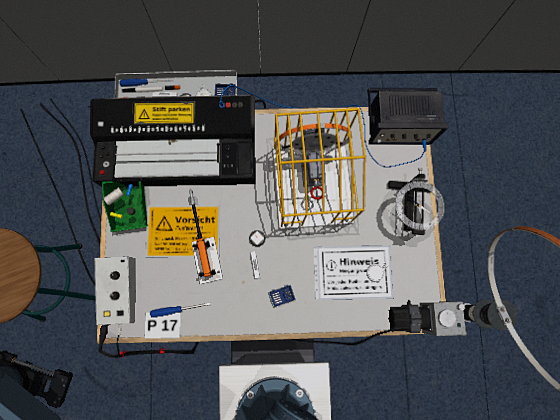

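View pics/side0.png

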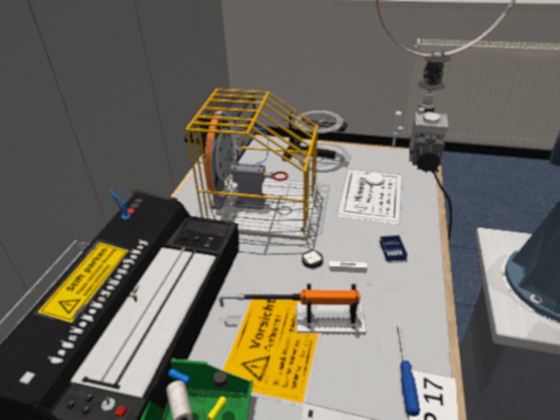

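Run:
```python
from h import *
t=np.load("top.npy",allow_pickle=True).item();s=np.load("side.npy",allow_pickle=True).item()
print(t["camera_matrix"],t["k1"])
def crop(c,x,y,w,h,k): return cv2.resize(c["frame"][y:y+h,x:x+w],None,fx=k,fy=k,interpolation=cv2.INTER_CUBIC)
a=crop(t,255,95,120,150,4) # 480x600
b=crop(t,175,180,80,120,4) #320x480
b=cv2.copyMakeBorder(b,0,120,0,0,cv2.BORDER_CONSTANT)
cv2.imwrite("pics/c1.png",np.hstack([a,b]))
a=crop(s,180,80,150,165,3.6);cv2.imwrite("pics/c2.png",a)
for n,c in(("t",t),("s",s)):
    hsv=cv2.cvtColor(c["frame"],cv2.COLOR_BGR2HSV)
    for q,lo,hi in(("orange",(3,150,90),(14,255,255)),("red",(0,120,80),(3,255,255)),("red2",(172,120,80),(180,255,255))):
        m=cv2.inRange(hsv,lo,hi);k,l,st,ce=cv2.connectedComponentsWithStats(m)
        print(n,q,[(st[i].tolist(),ce[i].round(1).tolist()) for i in range(1,k) if st[i][4]>=12])
```

```text
[[444.24323556   0.         270.34863203]
 [  0.         444.24323556 212.86881723]
 [  0.           0.           1.        ]] -0.057769740522650485
t orange [([174, 86, 6, 3, 15], [176.7, 86.9]), ([325, 123, 11, 5, 46], [329.6, 125.3]), ([303, 124, 15, 6, 62], [309.9, 126.2]), ([338, 125, 10, 7, 36], [342.4, 127.6]), ([291, 127, 10, 7, 41], [295.4, 129.5]), ([281, 130, 8, 8, 31], [284.9, 133.5]), ([521, 226, 39, 20, 161], [543.9, 234.4]), ([0, 229, 39, 85, 1164], [18.4, 266.2]), ([197, 238, 14, 39, 242], [203.3, 257.3]), ([0, 265, 5, 5, 12], [1.9, 266.8]), ([0, 293, 8, 7, 21], [2.3, 295.9]), ([8, 292, 8, 9, 19], [11.2, 295.8]), ([0, 311, 3, 6, 12], [1.2, 313.8]), ([4, 310, 7, 6, 18], [6.6, 312.1]), ([0, 310, 17, 12, 49], [9.3, 316.2])]
t red [([226, 102, 5, 6, 23], [228.0, 104.6]), ([100, 170, 5, 4, 16], [101.8, 171.6]), ([311, 186, 10, 14, 43], [314.1, 193.4])]
t red2 [([160, 349, 4, 5, 16], [161.4, 351.1])]
s orange [([210, 119, 8, 3, 19], [213.6, 120.1]), ([208, 125, 8, 4, 22], [211.1, 126.8]), ([205, 132, 10, 59, 286], [208.5, 158.3]), ([300, 289, 59, 16, 716], [329.5, 296.4])]
s red [([272, 172, 16, 8, 43], [279.7, 175.8]), ([128, 207, 7, 7, 34], [131.0, 210.1]), ([115, 405, 12, 12, 97], [120.2, 410.9])]
s red2 []
```

View pics/c1.png

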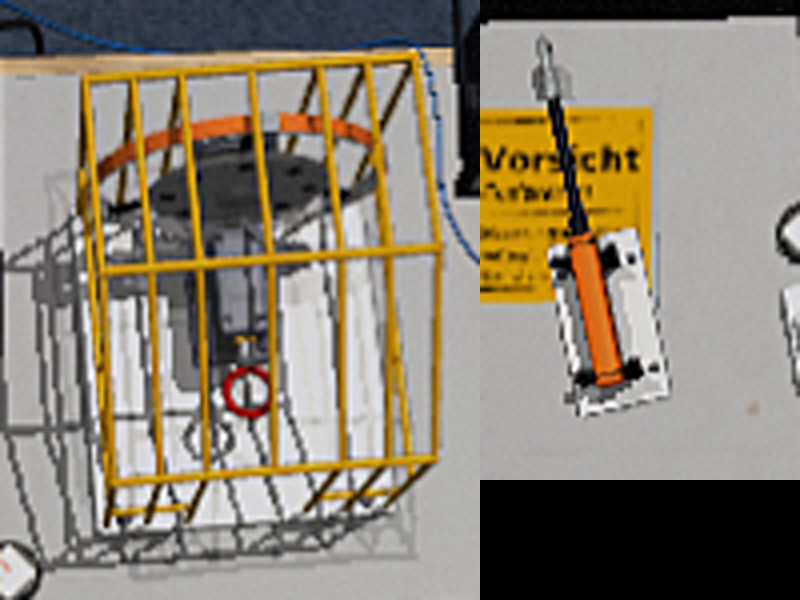

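View pics/c2.png

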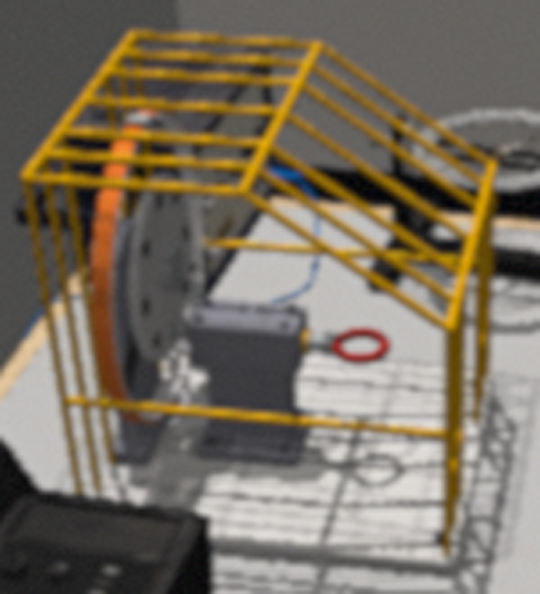

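```bash
cat >> h.py <<'E'
def tri(c1,u1,c2,u2):
    (o1,d1),(o2,d2)=ray(c1,u1),ray(c2,u2)
    l=np.linalg.lstsq(np.c_[d1,-d2],o2-o1,rcond=None)[0]
    p,q=o1+l[0]*d1,o2+l[1]*d2
    return (p+q)/2,np.linalg.norm(p-q)
E
python3 - <<'E'
from h import *
t=np.load("top.npy",allow_pickle=True).item();s=np.load("side.npy",allow_pickle=True).item()
A=lambda u,v:((u+.5)/4-.5+255,(v+.5)/4-.5+95)
B=lambda u,v:((u-480+.5)/4-.5+175,(v+.5)/4-.5+180)
S=lambda u,v:((u+.5)/3.6-.5+180,(v+.5)/3.6-.5+80)
P=lambda n,x:print(n,np.round(x[0],4),round(x[1]*1e3,1))
P("eye",tri(t,A(248,391),s,S(361,345)))
print("eye top z.1",atz(t,A(248,391),.1),"side",atz(s,S(361,345),.1))
fl=tri(t,A(110,482),s,S(455,322));fr=tri(t,A(437,459),s,S(491,165))
kl=tri(t,A(101,270),s,S(247,187));kr=tri(t,A(440,247),s,S(318,45))
bl=tri(t,A(86,78),s,S(27,176));br=tri(t,A(415,58),s,S(131,35))
for n,x in zip("fl fr kl kr bl br".split(),(fl,fr,kl,kr,bl,br)):P(n,x)
for a,b in((fl,fr),(kl,kr),(bl,br)):
    d=a[0]-b[0];print("yaw",np.degrees(np.arctan2(-d[0],d[1])),"mid",(a[0]+b[0])/2,np.linalg.norm(d))
for a,b in((fl,bl),(fr,br)):
    d=b[0]-a[0];print("yaw",np.degrees(np.arctan2(d[1],d[0])))
f=atz(t,B(583,240),.074);b=atz(t,B(612,378),.074);l=atz(t,B(544,42),.066)
print("handle",f,b,np.linalg.norm(f-b),(f+b)/2,np.degrees(np.arctan2(*(f-b)[[1,0]])),"leg",l,np.degrees(np.arctan2(*(l-b)[[1,0]])),np.linalg.norm(l-(f+b)/2))
P("handle tri",tri(t,((583+612)/2/4-120+175-.4,309/4+180-.4),s,(329.5,296.4)))
print("bolder", atz(s,(329.5,296.4),.065))
E
```

```text
eye [ 0.6319 -0.1368  0.1018] 0.7
eye top z.1 [ 0.63194114 -0.13706058  0.1       ] side [ 0.63291985 -0.13966156  0.1       ]
fl [ 0.5492 -0.0323  0.1944] 1.8
fr [ 0.5624 -0.2503  0.1871] 2.8
kl [ 0.6698 -0.0286  0.2723] 1.7
kr [ 0.6824 -0.2438  0.2681] 1.5
bl [ 0.8013 -0.0232  0.2691] 0.1
br [ 0.8124 -0.2368  0.268 ] 3.8
yaw 3.449067138733214 mid [ 0.55580306 -0.14130523  0.19077904] 0.2185202959938567
yaw 3.3514181985180613 mid [ 0.67613093 -0.13616111  0.27022514] 0.2156060481443521
yaw 2.987638961956965 mid [ 0.80685813 -0.13001265  0.26853605] 0.21391889452357532
yaw 2.0686055291605765
yaw 3.085928812551308
handle [0.508134   0.20064384 0.074     ] [0.4090315  0.18008585 0.074     ] 0.10121234013286717 [0.45858275 0.19036484 0.074     ] 11.719315924030674 leg [0.65753856 0.23097933 0.066     ] 11.573958872651307 0.2032165072053352
handle tri [0.4598 0.1918 0.0635] 1.0
bolder [0.46019896 0.193128   0.065     ]
```

```bash
cat >> h.py <<'E'
from scipy.spatial.transform import Rotation as Ro
def Q(deg): # tool down, jaws across hook of yaw deg
    a=np.radians(deg);x=np.array([-np.sin(a),np.cos(a),0]);z=np.array([0,0,-1.])
    q=Ro.from_matrix(np.c_[x,np.cross(z,x),z]).as_quat();return [q[3],q[0],q[1],q[2]]
HY=11.6; H=np.array([.459,.191]); SY=3.1; EYE=np.array([.632,-.137])
ex=np.array([np.cos(np.radians(SY)),np.sin(np.radians(SY))])
def org(x,lat=0): # TCP xy so that the hook leg is at x (m) along stand from home eye
    return EYE+ex*(x-.205)
def st(m=""):
    s=bot.state();print(m,round(s["time"],2),np.round(s["tool_pos"],4),np.round(s["wrist_force"],2),round(s["gripper_width"],3),np.round(s["joints"],2))
E
python3 - <<'E'
from h import *
for p in([.459,.191,.043],[.459,.191,.24],[.335,.165,.24]):print(planner.inverse_kinematics(p,Q(HY)))
for x,z in((-.12,.24),(-.12,.125),(0,.125),(0,.095),(-.06,.095)):print(planner.inverse_kinematics([*org(x),z],Q(SY)))
bot.move_to([*H,.16],Q(HY));st()
bot.line_to([*H,.043],feed=.1);st()
for n in("top","side"):
    c=camera(n);cv2.imwrite(f"pics/{n}1.png",c["frame"])
a=cv2.imread("pics/top1.png")[170:300,140:270];b=cv2.imread("pics/side1.png")[220:350,250:380]
cv2.imwrite("pics/c3.png",cv2.resize(np.hstack([a,b]),(800,400),interpolation=cv2.INTER_CUBIC))
E
```

```text
[ 1.55102977e-01  2.88568435e-01  1.93103774e+00 -4.44089210e-16
  9.21986476e-01 -1.61815154e+00]
[ 1.55102977e-01  3.10912724e-03  1.79681702e+00 -4.44089210e-16
  1.34166650e+00 -1.61815154e+00]
[ 1.36724618e-01 -3.14758039e-01  2.07038349e+00 -4.44089210e-16
  1.38596720e+00 -1.63652990e+00]
[-8.15187640e-01 -4.01709485e-01  2.13021151e+00 -4.44089210e-16
  1.41309063e+00 -2.44008917e+00]
[-8.15187640e-01 -2.32367765e-01  2.25921069e+00 -4.44089210e-16
  1.11474973e+00 -2.44008917e+00]
[-5.97133841e-01  4.71665172e-02  2.00654805e+00 -4.44089210e-16
  1.08787808e+00 -2.22203537e+00]
[-5.97133841e-01  9.98260541e-02  2.02384491e+00 -4.44089210e-16
  1.01792169e+00 -2.22203537e+00]
[-6.91731839e-01 -2.67089002e-02  2.15554558e+00 -4.44089210e-16
  1.01275598e+00 -2.31663337e+00]
 2.59 [0.4589 0.1916 0.1602] [-0.61  0.32  0.73] 1.002 [ 0.16  0.1   1.87  0.    1.17 -1.62]
 3.91 [0.4596 0.1911 0.0436] [ 0.31  0.69 -0.45] 0.998 [ 0.16  0.29  1.93  0.    0.92 -1.62]
```

View pics/c3.png

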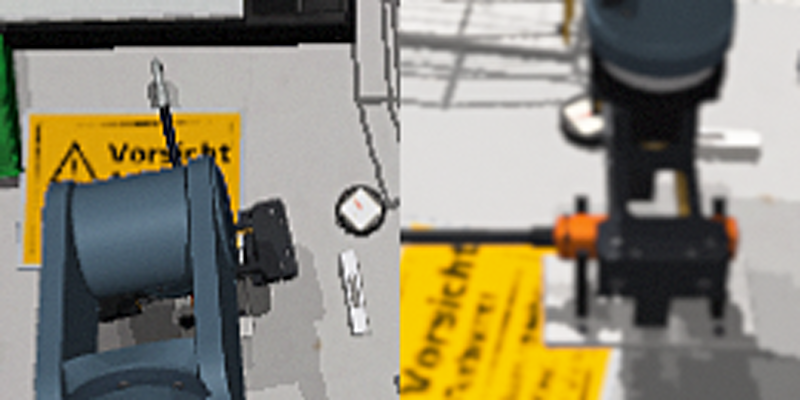

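The fingers (side crop near column 652) sit between the forks at 583 and 718, straddling the handle. Next I grip, lift and carry the hook to in front of the guard.

Run:
```python
from h import *
bot.move_gripper(0.0,45);st("grip")
bot.line_to([*H,.09],feed=.06);st("up")
bot.line_to([*H,.24],feed=.2)
bot.line_to([.335,.165,.24],feed=.2);st()
bot.line_to([*org(-.12),.24],Q(SY),feed=.2);st()
bot.line_to([*org(-.12),.125],feed=.12);st("at opening")
for n in("top","side"):
    c=camera(n);cv2.imwrite(f"pics/{n}2.png",c["frame"]);np.save(f"{n}2.npy",c,allow_pickle=True)
a=cv2.imread("pics/top2.png")[120:310,230:400];b=cv2.imread("pics/side2.png")[110:300,240:410]
cv2.imwrite("pics/c4.png",cv2.resize(np.hstack([a,b]),(800,447),interpolation=cv2.INTER_CUBIC))
```

```text
grip 5.05 [0.459  0.1911 0.043 ] [-0.67  1.36 -0.8 ] 0.219 [ 0.16  0.29  1.93  0.    0.92 -1.62]
up 5.98 [0.4587 0.1909 0.0897] [-0.02  0.12 -1.11] 0.219 [ 0.16  0.2   1.92  0.    1.02 -1.62]
 7.67 [0.3355 0.165  0.2399] [-0.16  0.29 -1.58] 0.219 [ 0.14 -0.31  2.07  0.    1.38 -1.64]
 9.42 [ 0.3075 -0.154   0.2399] [-0.09  0.36 -1.53] 0.223 [-0.81 -0.4   2.13  0.    1.41 -2.44]
at opening 10.53 [ 0.3079 -0.1549  0.1256] [ 0.5  -0.1  -1.97] 0.223 [-0.82 -0.23  2.26 -0.    1.12 -2.44]
```

View pics/c4.png

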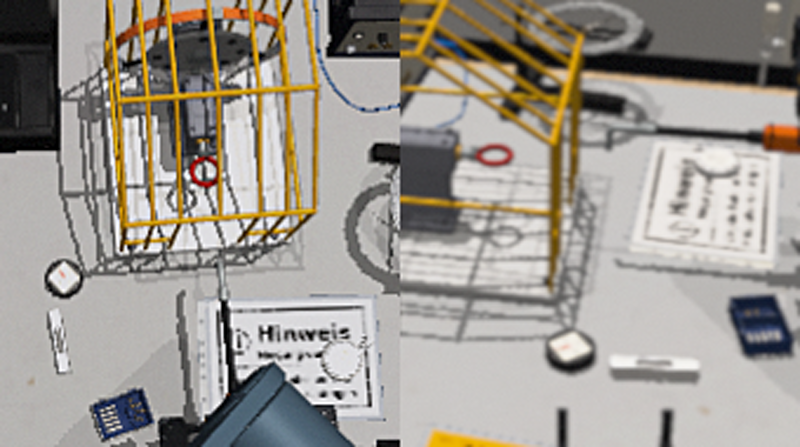

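Run:
```python
from h import *
t=np.load("top2.npy",allow_pickle=True).item();s=np.load("side2.npy",allow_pickle=True).item()
L=EYE-.12*ex
print("exp",L,proj(t,[*(L+.004*ex),.144]),proj(s,[*L,.144]),proj(s,[*L,.116]))
print(tri(t,(323.7,228.5),s,(328.9,164.9)))
def crop(c,x,y,w,h,k): return cv2.resize(c["frame"][y:y+h,x:x+w],None,fx=k,fy=k,interpolation=cv2.INTER_CUBIC)
cv2.imwrite("pics/c5.png",np.hstack([crop(t,300,180,50,70,8),crop(s,310,145,50,70,8)]))
```

```text
exp [ 0.5121756  -0.14348946] [[322.67889935 229.71806434]] [[329.55436332 164.25186556]] [[329.0360504  174.28127304]]
(array([ 0.5169833 , -0.14670598,  0.14048512]), np.float64(0.005965025610119113))
```

View pics/c5.png

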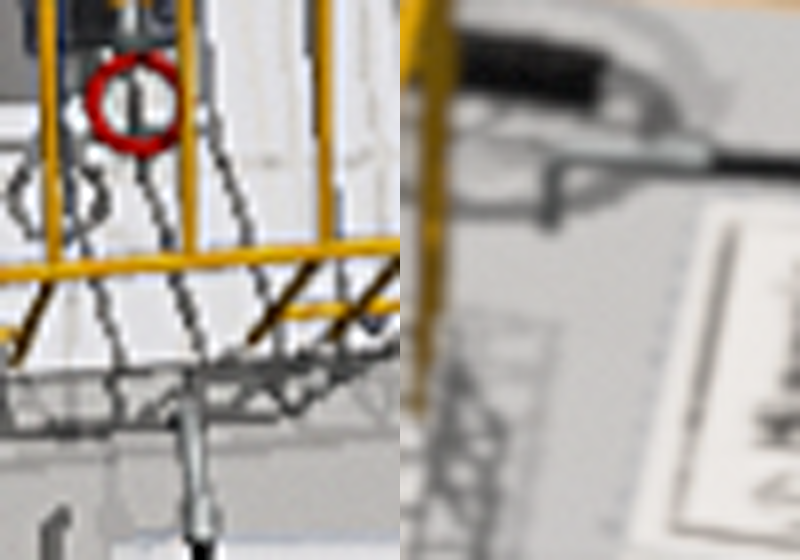

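The leg is within about 3 mm of where I expected (top 323.1, 229; side 328.6, 164–173). The ring is at (316.7, 192.4) in the top view. Next: go in, lower with a force guard, and look.

Run:
```python
from h import *
print(bot.line_to([*org(-.002),.125],feed=.1,until_force=4));st("in")
print(bot.line_to([*org(-.002),.093],feed=.03,until_force=2.5));st("down")
r=[]
for n in("top","side"):
    c=camera(n)
    x,y=(290,160) if n=="top" else (250,140)
    r.append(cv2.resize(c["frame"][y:y+70,x:x+50],None,fx=8,fy=8,interpolation=cv2.INTER_CUBIC))
cv2.imwrite("pics/c6.png",np.hstack(r))
```

```text
False
in 11.96 [ 0.4248 -0.1481  0.1249] [ 0.81  0.75 -2.69] 0.217 [-0.6   0.04  2.01 -0.    1.09 -2.22]
False
down 13.18 [ 0.4255 -0.1483  0.0932] [ 0.67  0.15 -3.84] 0.222 [-0.6   0.1   2.03  0.    1.01 -2.22]
```

View pics/c6.png

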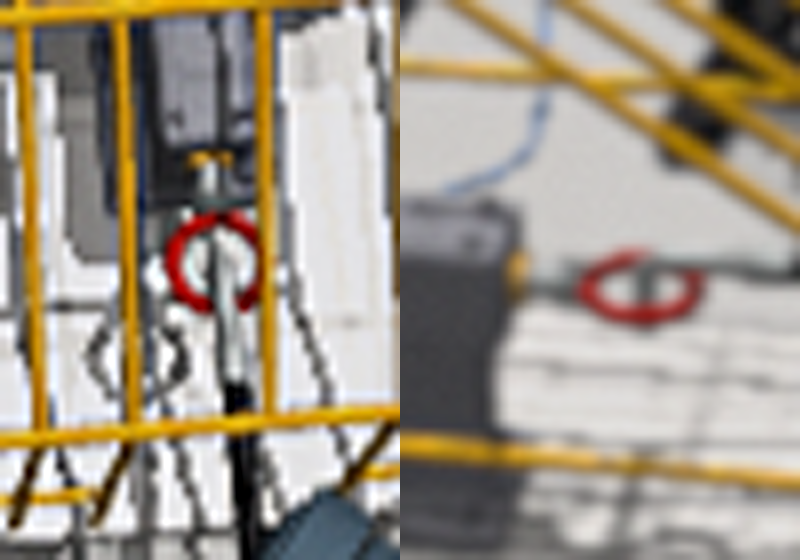

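The leg stands in the ring in both views, at top (212, 240) and side (645, 285) of the crop. Now the slow pull, logging force.

Run:
```python
from h import *
e3=np.array([*ex,0])
def f(n=4):
    v=[]
    for _ in range(n): bot.wait(.02);v.append(bot.state()["wrist_force"])
    return np.mean(v,0)
f0=f(8);st("base");print(f0)
z=.093;x=-.002;LIM=12.5
for i in range(34):
    x-=.002
    fc=(f()-f0)@e3
    if fc>LIM-2: print("high",fc);break
    hit=bot.line_to([*org(x),z],feed=.012,until_force=max(3,LIM-max(fc,0)))
    p=bot.state()
    print(round(-x*1e3),round(((p["tool_pos"][:2]-org(0))@ex)*1e3,2),round((p["wrist_force"]-f0)@e3,2),np.round(p["wrist_force"]-f0,1),hit)
    if hit: break
print(f()-f0);st("end")
```

```text
base 13.41 [ 0.4254 -0.1483  0.0932] [-0.08  0.1  -2.15] 0.218 [-0.6   0.1   2.03 -0.    1.01 -2.22]
[-0.02566306 -0.10163437 -1.46107812]
4 -4.09 0.74 [ 0.8 -0.5  0.2] False
6 -6.1 -0.24 [-0.3  0.5 -0.6] False
8 -8.1 -0.63 [-0.6 -0.4 -0.4] False
10 -10.02 0.18 [ 0.1  0.8 -0.7] False
12 -11.23 5.28 [ 5.3  0.  -0.3] False
14 -13.47 4.7 [4.7 0.4 0. ] False
16 -15.58 4.8 [ 4.8  0.9 -0.5] False
18 -17.65 5.25 [ 5.2  1.2 -0.5] False
20 -19.72 5.27 [5.3 0.4 0.2] False
22 -21.72 4.72 [ 4.7  0.3 -0.3] False
24 -23.7 4.95 [ 4.9  0.9 -0.9] False
26 -25.66 5.22 [ 5.2  1.2 -0.2] False
28 -27.62 5.24 [ 5.2  0.7 -0.6] False
30 -29.59 6.38 [ 6.3  1.4 -1. ] False
32 -31.55 6.82 [ 6.7  1.4 -1.1] False
34 -33.52 5.64 [ 5.6  0.6 -1. ] False
36 -35.41 6.48 [ 6.4  1.2 -0.2] False
38 -37.0 8.43 [ 8.4  1.2 -1. ] False
40 -38.98 7.77 [ 7.7  1.6 -1.2] False
42 -40.97 8.8 [ 8.7  1.5 -0.7] False
44 -42.98 6.9 [ 6.8  1.3 -0.1] False
46 -44.98 8.73 [ 8.7  1.3 -0.9] False
48 -47.03 8.06 [ 8.1  0.3 -0.6] False
50 -49.03 8.53 [ 8.5  1.1 -0.9] False
52 -51.02 7.88 [ 7.8  1.1 -0.1] False
54 -53.05 8.17 [8.2 0.1 0.2] False
56 -54.12 11.69 [11.6  1.9 -1.1] False
high 11.369531640385198
[11.5417665   1.01653568 -1.24395141]
end 23.89 [ 0.3733 -0.1517  0.0938] [11.37  0.84 -2.89] 0.221 [-0.68 -0.01  2.15  0.    1.01 -2.31]
```

A firm rise to 11.5 N at about 43 mm of draw indicates the buffer. Easing forward will test the catch: the force should drop to about 0.

Run:
```python
from h import *
e3=np.array([*ex,0]);f0=np.array([-.03,-.1,-1.46])
def f(n=4):
    v=[]
    for _ in range(n): bot.wait(.02);v.append(bot.state()["wrist_force"])
    return np.mean(v,0)
p=bot.state()["tool_pos"];x0=(p[:2]-org(0))@ex
for d in(.001,.002,.003,.0045,.006):
    bot.line_to([*org(x0+d),.093],feed=.012);print(d,((bot.state()["tool_pos"][:2]-org(0))@ex-x0)*1e3,(f()-f0).round(2))
```

```text
0.001 1.8544742069993083 [ 7.3   0.72 -0.69]
0.002 2.2392939248451276 [ 5.48  0.59 -0.44]
0.003 2.5323522292501273 [ 1.45  0.18 -0.1 ]
0.0045 4.082911531475955 [ 0.14  0.25 -0.29]
0.006 6.037018464104815 [-0.34 -0.06 -0.16]
```

The catch holds: zero force after 4 mm. Now unhook at the ring centre, withdraw and look.

Run:
```python
from h import *
p=bot.state()["tool_pos"];x=(p[:2]-org(0))@ex+.006
bot.line_to([*org(x),.093],feed=.03)
print(bot.line_to([*org(x),.125],feed=.05,until_force=3));st("up")
bot.wait(.6)
bot.line_to([*org(-.12),.125],feed=.1);st("out")
r=[]
for n in("top","side"):
    c=camera(n)
    x,y=(290,160) if n=="top" else (260,140)
    r.append(cv2.resize(c["frame"][y:y+100,x:x+80],None,fx=5,fy=5,interpolation=cv2.INTER_CUBIC))
cv2.imwrite("pics/c7.png",np.hstack(r))
```

```text
False
up 26.81 [ 0.3851 -0.1503  0.1249] [-0.31  0.   -1.75] 0.223 [-0.66 -0.04  2.1   0.    1.09 -2.29]
out 28.33 [ 0.3078 -0.1548  0.1252] [-0.41  0.76 -1.43] 0.223 [-0.82 -0.23  2.26  0.    1.11 -2.44]
```

View pics/c7.png

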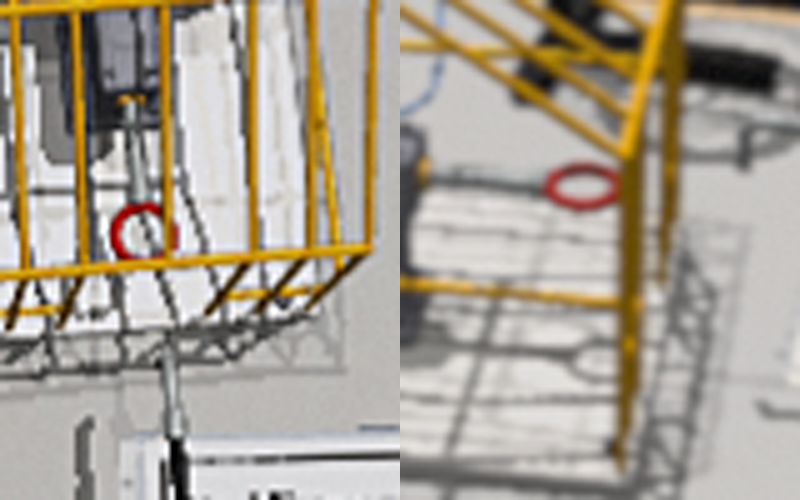

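The bolt stays out, with the ring at side crop (583, 186), and the hook is clear. I return it by the reverse path.

Run:
```python
from h import *
bot.line_to([*org(-.12),.24],feed=.15)
bot.line_to([.335,.165,.24],Q(HY),feed=.2)
bot.line_to([*H,.24],feed=.2)
bot.line_to([*H,.09],feed=.12);bot.wait(.2);st("above")
print(bot.line_to([*H,.043],feed=.03,until_force=5));st("down")
r=[]
for n in("top","side"):
    c=camera(n)
    x,y=(150,180) if n=="top" else (210,240)
    w=(cv2.resize(c["frame"][y:y+100,x:x+(80 if n=="top" else 160)],None,fx=3.3,fy=3.3,interpolation=cv2.INTER_CUBIC));r.append(w)
cv2.imwrite("pics/c8.png",np.hstack(r))
```

```text
above 33.48 [0.4594 0.1911 0.0906] [ 1.04  0.01 -1.85] 0.22 [ 0.16  0.2   1.92 -0.    1.02 -1.62]
False
down 35.2 [0.4592 0.191  0.0432] [ 0.19 -0.58 -1.51] 0.218 [ 0.16  0.29  1.93 -0.    0.92 -1.62]
```

View pics/c8.png

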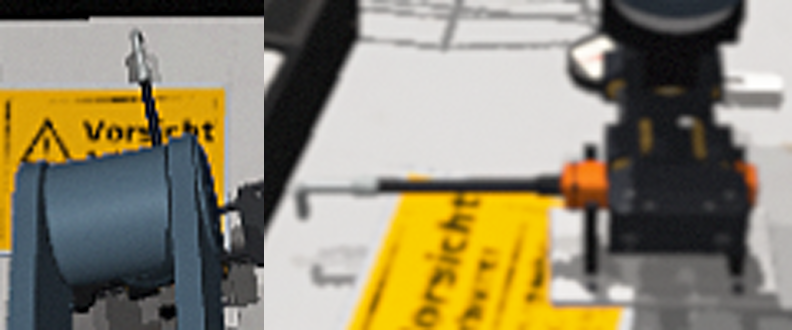

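Run:
```python
from h import *
bot.line_to([*H,.042],feed=.02,until_force=4);st()
bot.move_gripper(.9);bot.wait(.2)
bot.line_to([*H,.2],feed=.12)
bot.move_to([.175,.548,.239],Q(-18));bot.wait(.3);st("home")
r=[]
for n in("top","side"):
    c=camera(n);o=np.load(f"{n}.npy",allow_pickle=True).item()
    hsv=cv2.cvtColor(c["frame"],cv2.COLOR_BGR2HSV);m=cv2.inRange(hsv,(3,150,90),(14,255,255));k,l,s,ce=cv2.connectedComponentsWithStats(m)
    print(n,[(s[i].tolist(),ce[i].round(1)) for i in range(1,k) if s[i][4]>200])
    x,y,w,h=(170,180,90,110) if n=="top" else (210,240,160,110)
    for f in(o,c): r.append(cv2.resize(f["frame"][y:y+h,x:x+w],(int(w*2.4),int(h*2.4)),interpolation=cv2.INTER_CUBIC))
    x,y,w,h=(290,160,90,110) if n=="top" else (230,140,160,110)
    e=cv2.resize(c["frame"][y:y+h,x:x+w],(int(w*1.),int(h*2.4))); 
W=max(i.shape[1] for i in r)
pad=lambda a:cv2.copyMakeBorder(a,0,0,0,800-a.shape[1],cv2.BORDER_CONSTANT)
cv2.imwrite("pics/c9.png",np.vstack([pad(np.hstack([r[0],r[1],e])),pad(np.hstack(r[2:]))]))
```

```text
35.55 [0.4592 0.191  0.0429] [-3.53 -0.86  8.73] 0.222 [ 0.16  0.29  1.93 -0.    0.92 -1.62]
home 40.17 [0.1756 0.5478 0.239 ] [-0.93  0.22 -0.93] 0.899 [ 1.05  0.18  1.61 -0.    1.35 -0.2 ]
top [([0, 229, 39, 93, 1343], array([ 17.2, 270.7])), ([198, 238, 13, 39, 242], array([203.8, 256.7]))]
side [([205, 132, 10, 59, 284], array([208.5, 158.3])), ([300, 288, 59, 16, 717], array([329.4, 295.6]))]
```

View pics/c9.png

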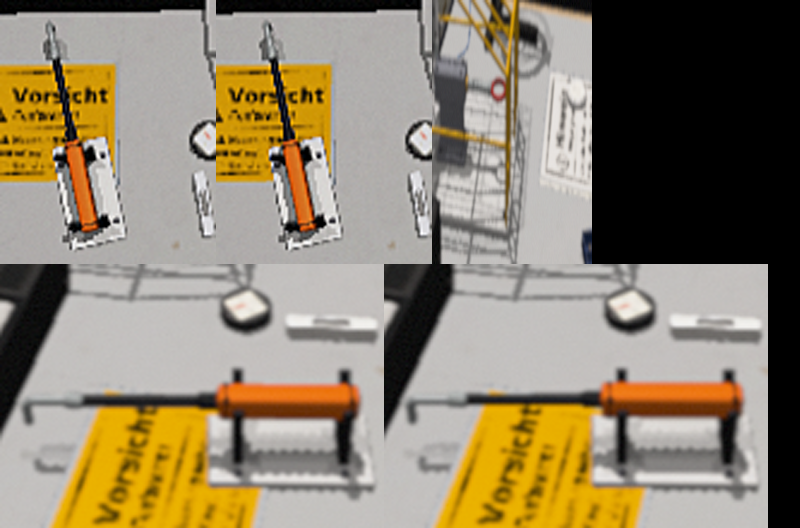

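```bash
python3 -c "
from h import *
workorder.job_done();st()"
```

```text
the job is handed in; nothing more can be done
the job is handed in; nothing more can be done
```

I drew the bolt until its catch held it, unhooked, laid the pull hook back in its rest and handed the job in. The clock read about 40 s of the allowed 72.

**Bolt:** I pulled in 2 mm steps and stopped at about 43 mm of draw, when the force rose from about 8 N to 11.5 N. That reading and the highest logged one (11.7 N) are well under the 22 N limit. Easing forward 4 mm brought the force to zero, so the catch holds. The eye still shows drawn out in the pictures after unhooking and at the end.

**Hook:** the last pictures show it lying in both forks, leg down and the same way round. It sits about 1 to 2 mm from its first position, inside the tolerances. It still hung just clear when first lowered, so I pressed it down about 1 mm further before letting go; the wrist force then changed by about 10 N, taken up by the rest.

**Other things:** the compass and spirit level look unmoved in the last pictures. I did not measure the stopwatch or the rotor angle separately. No check failed.

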